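Hang the carrier on the free branch of the carrier tree

ROBOT

A 6-joint arm with a two-finger parallel gripper is mounted at the origin on a cart in front of the work surface, level with it; the furniture and walls round the work are solid. World frame = base frame: x ahead of the robot, y to its left, z up, the work surface at z = 0. Lengths are in m, angles in rad, forces in N, time in s.
With the tool pointing down it reaches from about 0.35 to 0.875 m from the base axis. Payload 15.5 kg.
Tool frame: the origin (TCP) lies between the finger pads; the fingertips stand arm.tcp_to_tips ahead of it and the grasp point (between the pads) is the TCP (arm.tcp_to_tips is the distance from the TCP to the fingertips, in m); z points along the fingers, x is the direction in which the jaws open and shut, and the axes are right-handed (so a half turn about z gives the same grasp; the last joint's range is limited). The gripper opens to 85 mm and grips with 20 to 120 N. Pads are 22 mm wide; open, the fingers measure 114 mm over their backs; the gripper's body (76 mm by 85 mm) begins 54 mm behind the grasp point. The pads swing forward as they close: fully open they stand 13 mm farther back than shut.
Start: joints at [-1.234, 0.494, 1.345, -0, 1.302, -0.096], TCP at [0.262, -0.567, 0.25] pointing down, gripper open.
Joint ranges: [-2.91, 2.91], [-0.82, 2.16], [0.22, 2.67], [-1.22, 4.37], [0.12, 2.79], [-3.08, 3.08]. Speed limits (rad/s): [1.89, 1.89, 2.57, 3.01, 3.01, 3.01].

INTERFACE

Orientations are given as a unit quaternion [w, x, y, z].
In Python, from plant import arm gives the robot as it stands. The module is installed in compiled form; this text tells all that it offers.
- The arm moves only by the shell command python3 -m handwheel 'ROWS' [FORCE]. ROWS is JSON, a list that holds one entry, the list of rows, each a list of 7 numbers: the shift along the tool's x, y, z in m, then the turn, a rotation vector about the tool's x, y, z in degrees, then the gripper's target within -1 to 1 (fully open at 1, half-way at 0, shut at -1). A call has exactly 5 rows; each row is the pose to reach, as a shift and turn from the pose commanded when the call began, along the tool's axes at that moment; what a row does not reach only later rows make up. A row lasts 1/12 s, in which the tool goes at most 41.7 mm and 7.16 degrees, less where a joint would pass 70% of its speed; a pose out of reach is approached as far as the arm can. A call with a gripper value outside its range is refused whole. The fingers move at their own pace and stop on an object; FORCE is the grip in N (left out, the last holds). Time passes only in rows, so rows that repeat a pose let the fingers close, or fill a call up. It gives the time, the measured TCP pose, the force and the opening at its end, in the units of the state.
- arm.read_state(): the state, without advancing time (a new reading comes with each control period).
- arm.get_image(name): name is "scene" or "top"; returns the picture (384x512x3 uint8, blue, green, red); there is no depth.
- arm.camera_info(name): a dict with "mtx" (3x3 intrinsics, pixels), "position" and "orientation" of the camera in the world. Camera axes: x right, y up, looking along -z (the intrinsics and any distortion apply to the point x, -y, -z); pixel columns grow to the right and rows downward; lengths in m; the calibration is good to about 2 mm. A picture is of the moment at which its call begins. camera_info takes no time and is no camera call.
- arm.job_done(): hands the job in, once; it reports no verdict.
Trained networks look in the newest picture that a camera, given by its name, has taken for a name from the list of things; names that differ only in an ending like _2 or _b are one class to them, and where a whole thing is asked for, a point or a joint stands for the part that bears it (a point fixed in the world has none). Each returns a list of dicts, best first, with "score" (0 to 1); they miss things now and then, are a little off and sometimes report something else, mostly with a low value. They report only what shows in the picture. A call takes as long as a camera call.
- arm.outline_of(camera, target): "region" (384x512 bool, what is visible of it) and "pixel" ([column, row] in pixels, amid what is visible of it).
The state is a dict: "time": time; "joints": joint angles; "qd": joint speeds; "tau": joint torques, N m; "eef_pos": TCP position; "eef_rot": TCP orientation; "ft_force": force on the tool from outside, world axes, zero at the start; "ft_torque": the same for the moment, N m; "width": opening from 0.0 (shut) to 1.0 (fully open).
Only numpy, scipy, OpenCV 4.12 (cv2) and the standard library are available. Lean on these libraries where they do the work, as an engineer would, in place of code of your own. Each camera call takes 0.05 s, during which the arm holds its last target. There are 200 camera calls.

TASK

Turn the carrier tree gently by its empty branch until it comes up against its stop, so that the empty branch points to the front of its foot. Then pick up the loose carrier that stands on the bench and hang it by its eye on that branch: push it in along the branch until the sprung brass collar is well pressed back but not bottomed, and lower it into a notch so that the collar holds it there upright when you let go. Push with care, never hard, and leave the other things on the bench alone.

Things in the scene. Friction and masses are not known exactly. Their poses are not given: they have to be found in the camera images.
- tree_stand: Fixed grey round foot (120 mm across, 12 high) and post of the carrier tree. Origin: centre of its underside, on the tree's upright axis. Its front (dark index mark) is its -x side and faces the robot within about 15 degrees. On the post turns a head with four level branches at right angles, 110 mm up; three carry a carrier like the loose one, fixed to them.
- tree (a joint): Angle (rad) of the tree's head: 0 = at its stop, empty branch over the front mark; positive = empty branch turned counter-clockwise from above (to the robot's right, then away). Starts at 0.8 to 1.7; turn it clockwise from above to the stop. Stiff: takes 0.35 N m (some 4 N sideways at the branch's end), stays where it is left.
- branch (a point): Point on the tree's axis, 114 mm above the bench, level with the top of the empty branch's rod (6 mm wide, 8 high). The branch runs along its -x, z is up; it turns with the head. Hub 28 mm across. Teeth 3.5 mm high, 1.5 thick stand across the rod's top, centred 33.5, 40.5, 47.5 and so on (every 7) to 75.5 mm from the axis; the 5.5 mm gaps are the notches.
- branch_tip (a point): Top centre of the upright post, 8 mm across, that ends the empty branch 84 mm from the tree's axis; it stands 9 mm above the rod's top, 123 mm above the bench. The eye has to pass over it; it is also good to push the tree round by, from the side.
- collar (a joint): Travel (m) of the smooth sprung brass collar (26 mm across) round the empty branch, towards the hub: 0 at rest, 0.014 bottomed (solid; to be avoided). It takes 3 N to start and 1 N more per mm. Where its flat outer face rests is not measured and differs each time: 45 to 63 mm from the tree's axis; feel for it. Held right, it stays pressed 2 to 12 mm; pressing with 10 N, then lowering into the nearest notch, gives that.
- carrier: Loose steel carrier, 116 mm tall, 0.1 to 0.17 kg, standing. Origin: centre of its underside. Round foot 36 mm across, 12 high; above it a 3 mm plate (thin along x, 26 mm wide along y) with an eye 16 mm wide, open from 40 to 68.5 mm up; grip block 12 mm (x) by 22 mm (y), 84 to 116 mm up. Both faces alike. It hangs with its plate square across the branch.
- eye (a point): Centre of the rounded upper edge (3 mm thick) of the carrier's eye, 70 mm above the carrier's underside; axes as the carrier's. Hung in a notch it lies 1.5 mm above the rod's top; on top of a tooth it lies 5 mm above it.
- press_die_3: Bystander, to be left alone: turned steel ring die, 42 mm across, 12 mm tall. Origin: centre of its underside.
- blue_handle_driver: Bystander, to be left alone: small blue-handled screwdriver, 85 mm, lying. Origin: centre of its underside.
- movement_holder_1: Bystander, to be left alone: small metal clamp holder with two bars, 54x62x16 mm. Origin: centre of its underside.
- tape_roll: Bystander, to be left alone: roll of masking tape, 52 mm across, 18 mm tall, lying flat. Origin: centre of its underside.
- black_brush: Bystander, to be left alone: dust brush with a round black head, 91 mm, lying. Origin: centre of its underside.
- tweezers_3: Bystander, to be left alone: steel tweezers, 124 mm, lying. Origin: centre of its underside.

How it is judged:
By the outcome, as a careful person would: the job done as asked, in the order asked, and still so for the second after the job is handed in, with the robot touching nothing.
It also fails if it takes over 72 s, if anything falls off the work surface, if the arm or the gripper's body presses on something with over 40 N, if the wrist force passes 120 N, or if a joint passes its speed limit or range.

## Working session

There is one attempt and no reset: what is moved stays moved. The work goes in short steps, Python scripts to look and compute and a shell command to move; the robot and the scene stay as the last step left them, time stands still between calls to the robot, and variables do not carry over. Pictures are saved under pics/ and viewed, about 8 in all and at most 12, crops included, and the job is handed in when it is done.

```bash
mkdir -p pics
cat > h.py <<'E'
from plant import arm
import numpy as np, cv2
from scipy.spatial.transform import Rotation as R
def rot(q): return R.from_quat([q[1],q[2],q[3],q[0]])
def ray(cam,px):
    i=arm.camera_info(cam); K=np.array(i['mtx']); d=np.linalg.inv(K)@[px[0],px[1],1]
    D=rot(i['orientation']).apply([d[0],-d[1],-d[2]]); return np.array(i['position']),D
def atz(cam,px,z):
    p,D=ray(cam,px); return p+D*(z-p[2])/D[2]
def proj(cam,P):
    i=arm.camera_info(cam); c=rot(i['orientation']).inv().apply(np.array(P)-i['position']); v=np.array(i['mtx'])@[c[0],-c[1],-c[2]]; return v[:2]/v[2]
def tri(p1,p2):
    a,d=ray('top',p1); b,e=ray('scene',p2)
    A=np.c_[d,-e]; s=np.linalg.lstsq(A,b-a,rcond=None)[0]; P,Q=a+d*s[0],b+e*s[1]; return (P+Q)/2,np.linalg.norm(P-Q)
def snap(cam,name,box=None,s=1):
    im=arm.get_image(cam)
    o=im
    if box: o=im[box[1]:box[3],box[0]:box[2]]
    cv2.imwrite(f'pics/{name}.png',cv2.resize(o,None,fx=s,fy=s,interpolation=cv2.INTER_CUBIC)); return im
def tool(d):  # world vector -> tool axes
    return rot(arm.read_state()['eef_rot']).inv().apply(d)
E
python3 - <<'E'
from h import *
a=snap('scene','s1');b=snap('top','t1')
s=arm.read_state();print(s['eef_pos'],s['eef_rot'],s['width'],arm.tcp_to_tips,s['ft_force'])
for c in('scene','top'):
    i=arm.camera_info(c);print(c,i['position'],i['mtx'])
    for n in('tree_stand','branch_tip','collar','carrier'):
        for r in arm.outline_of(c,n)[:3]:
            m=r['region'];ys,xs=np.nonzero(m);print(c,n,round(r['score'],2),np.round(r['pixel']),xs.min(),xs.max(),ys.min(),ys.max())
E
```

```text
[ 0.26203684 -0.56709053  0.24975981] [-3.47787206e-04  8.42438751e-01 -5.38791832e-01 -4.37171542e-04] 0.9996580679542673 0.019 [ 0.48359367  0.65916071 -0.13136521]
scene [0.01034087 0.82494321 0.7729978 ] [[472.04449773   0.         254.88380892]
 [  0.         472.04449773 192.66707709]
 [  0.           0.           1.        ]]
scene tree_stand 0.86 [276. 166.] 254 304 126 194
scene tree_stand 0.32 [205. 307.] 191 216 293 318
scene branch_tip 0.97 [272. 154.] 255 303 126 179
scene carrier 0.6 [226. 237.] 223 235 211 255
top [0.35334712 0.04829358 1.12289058] [[354.74981189   0.         250.9057389 ]
 [  0.         354.74981189 190.93256963]
 [  0.           0.           1.        ]]
top tree_stand 0.92 [300. 185.] 274 330 151 205
top tree_stand 0.37 [340. 159.] 331 352 156 171
top tree_stand 0.28 [300. 178.] 280 330 157 202
top branch_tip 0.94 [300. 177.] 273 330 151 206
top branch_tip 0.69 [298. 186.] 273 331 151 206
top carrier 0.71 [199. 213.] 194 207 207 221
```

Run:
```python
from h import *
a=arm.get_image('scene');b=arm.get_image('top')
A=cv2.resize(a[100:270,180:350],(780,780),interpolation=2)[:590]
B=cv2.resize(b[130:240,180:350],(790,511),interpolation=2)
cv2.imwrite('pics/s2.png',A);cv2.imwrite('pics/t2.png',B)
```

```text
(no output)
```

View pics/t1.png

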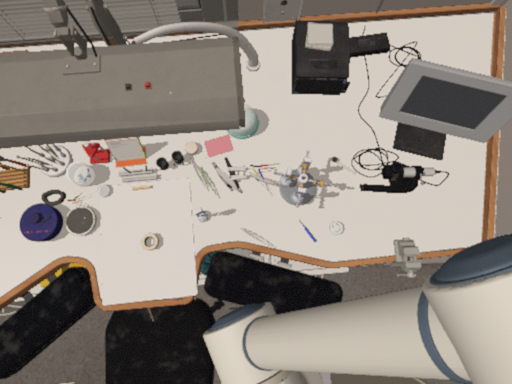

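View pics/t2.png

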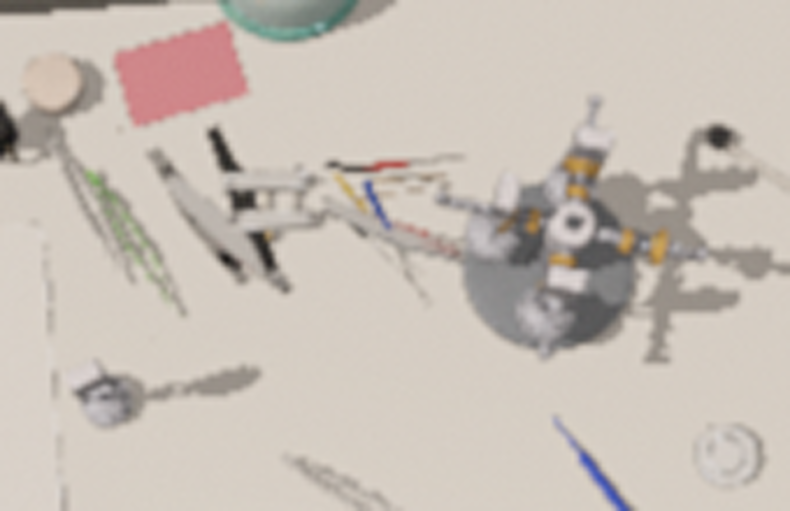

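View pics/s2.png

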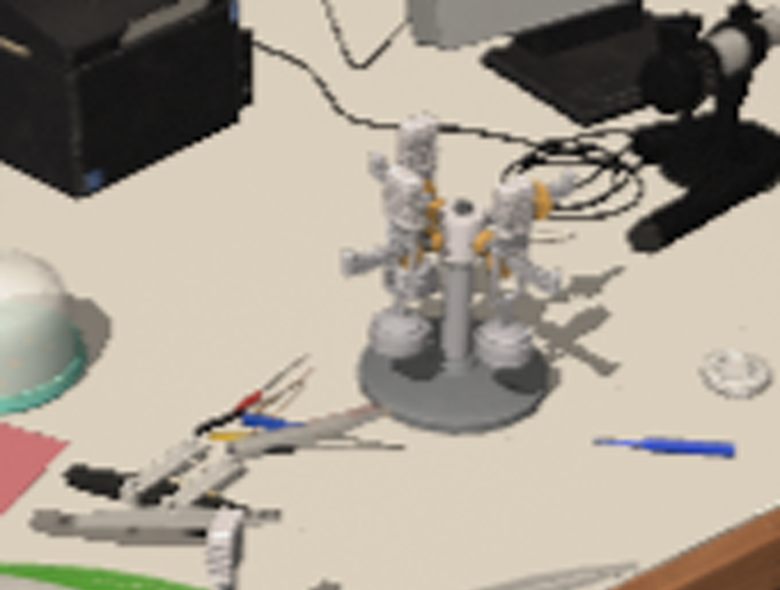

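The top crop shows the empty branch pointing right, with its tip at about (700,258), the collar at (655,248) and the hub at (573,225). The loose carrier's foot is at (112,400) with its block up-left at (90,378). The scene crop shows the post top at (463,207), the foot centre at (455,375), and the loose carrier at the lower left.

Run:
```python
from h import *
t=lambda u,v:(180+u/4.647,130+v/4.647)
s=lambda u,v:(180+u/4.588,100+v/4.588)
print('foot top',atz('top',t(550,262),.01),atz('scene',s(455,375),.012))
h,e=tri(t(573,225),s(463,207));print('hub',h,e)
tip=atz('top',t(703,258),.123);print('tip',tip)
c=atz('top',t(573,225),h[2])
for z in(0,.012):print('carrier foot',atz('top',t(112,400),z))
print('block',atz('top',t(90,378),.116))
r=arm.outline_of('top','carrier')[0];m=r['region'];im=arm.get_image('top')
i2=arm.get_image('scene');rr=arm.outline_of('scene','carrier')[0]['region'];ys,xs=np.nonzero(rr)
print(xs[ys<216].mean(), xs[ys>250].mean(),ys.max(),ys.min(),xs.min(),xs.max())
print('sc block top',atz('scene',(xs[ys<214].mean(),ys.min()+2),.116),'foot',atz('scene',(xs[ys>250].mean(),250),.006))
A=cv2.resize(im[195:235,180:230],(700,560),interpolation=2);B=cv2.resize(i2[200:265,200:260],(516,560),interpolation=2)
cv2.imwrite('pics/c3.png',cv2.resize(np.hstack([A,B]),(800,368)))
```

```text
foot top [ 0.60195076 -0.13154116  0.01      ] [ 0.59491418 -0.11553803  0.012     ]
hub [ 0.60170864 -0.12934729  0.12240837] 0.005222855214411405
tip [ 0.57124078 -0.20879509  0.123     ]
carrier foot [0.53267321 0.17778696 0.        ]
carrier foot [0.5307568 0.1764031 0.012    ]
block [0.52897543 0.1771639  0.116     ]Traceback (most recent call last):
  File "<stdin>", line 10, in <module>
IndexError: list index out of range
```

Run:
```python
from h import *
im=arm.get_image('top');i2=arm.get_image('scene')
print(proj('top',[.53,.177,.116]),proj('scene',[.53,.177,.116]),proj('scene',[.53,.177,.0]),proj('top',[.53,.177,.0]))
A=cv2.resize(im[198:228,185:217],(426,400),interpolation=2);B=cv2.resize(i2[205:260,205:255],(364,400),interpolation=2)
cv2.imwrite('pics/c3.png',np.hstack([A,B]))
```

```text
[199.40530838 210.98635187] [232.90671135 212.39984996] [233.37297501 250.60232754] [204.39550548 216.88460237]
```

View pics/c3.png

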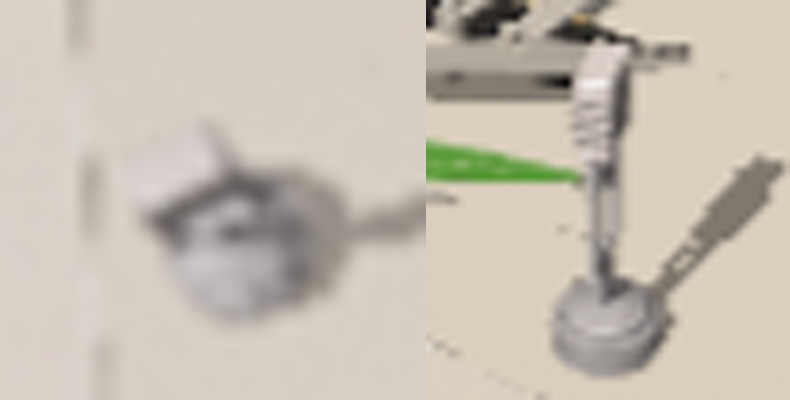

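The crop shows the carrier block's long top edge from (122,155) to (208,125), with its centre at about (180,168). In the scene half, the block top is at about (605,60). The two cameras disagree by about 3 px, so I'll check for distortion.

Run:
```python
from h import *
for c in('scene','top'):
    i=arm.camera_info(c);print({k:v for k,v in i.items() if k!='mtx'})
s=lambda u,v:(205+(u-426)/7.28,205+v/7.28)
t=lambda u,v:(185+u/13.31,198+v/13.33)
P=[atz('top',t(*p),.116) for p in((122,155),(208,125),(150,212),(240,180))]
d=P[1]-P[0];print('long dir',np.degrees(np.arctan2(d[1],d[0])),np.linalg.norm(d));d=P[3]-P[2];print(np.degrees(np.arctan2(d[1],d[0])),np.linalg.norm(d));print(np.mean(P,0))
print('top',atz('top',t(180,168),.116),atz('top',t(250,250),.006))
print('scene',atz('scene',s(605,55),.116),atz('scene',s(606,330),.004))
print('proj tcp',proj('top',[.262,-.567,.25]),proj('scene',[.262,-.567,.25]))
```

```text
{'position': array([0.01034087, 0.82494321, 0.7729978 ]), 'orientation': array([-0.28011673, -0.1334222 ,  0.43443282,  0.84557747])}
{'position': array([0.35334712, 0.04829358, 1.12289058]), 'orientation': array([-0.67252864, -0.07229065,  0.08203574,  0.73194906])}
long dir -75.17131989385985 0.019484049251396438
-74.87949103234418 0.020382179990936156
[0.53133498 0.17945686 0.116     ]
top [0.53132482 0.17946048 0.116     ] [0.52963473 0.17822409 0.006     ]
scene [0.53554599 0.18194759 0.116     ] [0.53477795 0.18484374 0.004     ]
proj tcp [509.47735236 286.55462686] [468.58442103  82.06835336]
```

```bash
python3 -m handwheel '[[[-0.017,-0.037,0,0,0,-7,0],[-0.034,-0.074,0,0,0,-14,0],[-0.05,-0.11,0,0,0,-21,0],[-0.067,-0.147,0,0,0,-28,0],[-0.083,-0.183,0,0,0,-35,0]]]' 30
python3 - <<'E'
from h import *
T=np.array([.571,-.209]);s=arm.read_state();r=rot(s['eef_rot']);print(r.as_matrix()[:2,0],tool(np.r_[T,.25]-s['eef_pos']))
E
```

```text
time: 1.17
eef_pos: [0.3943, -0.4137, 0.2504]
eef_rot: [0.0, 0.966, -0.258, 0.0]
ft_force: [0.1, -0.8, -0.4]
width: 0.494
[ 0.86708874 -0.49815365] [ 0.05122981 -0.26545843  0.0004344 ]
```

```bash
python3 -m handwheel '[[[0.008,-0.038,0,0,0,-3,0],[0.015,-0.076,0,0,0,-6,0],[0.023,-0.114,0,0,0,-9,0],[0.03,-0.152,0,0,0,-9,0],[0.037,-0.19,0,0,0,-9,0]]]'
python3 - <<'E'
from h import *
T=np.array([.571,-.209]);s=arm.read_state();r=rot(s['eef_rot']);print(r.as_matrix()[:2,0],tool(np.r_[T,.125]-s['eef_pos']))
E
```

```text
time: 1.58
eef_pos: [0.5221, -0.268, 0.2504]
eef_rot: [0.0, 0.983, -0.184, 0.0]
ft_force: [0.5, -0.8, -1.0]
width: 0.498
[ 0.9324728  -0.36124006] [ 0.02427379 -0.0727192   0.12543314]
```

```bash
python3 -m handwheel '[[[0.012,-0.036,0,0,0,0,0],[0.024,-0.073,0,0,0,0,0],[0.024,-0.073,0.02,0,0,0,0],[0.024,-0.073,0.05,0,0,0,0],[0.024,-0.073,0.06,0,0,0,0]]]'
python3 - <<'E'
from h import *
print(arm.read_state()['eef_pos'])
a=arm.get_image('top');b=arm.get_image('scene')
print(proj('top',[.571,-.209,.123]))
A=cv2.resize(a[140:230,270:370],(440,396),interpolation=2);B=cv2.resize(b[110:200,240:330],(396,396),interpolation=2)
cv2.imwrite('pics/p4.png',np.hstack([A,B])[:,:800])
E
```

```text
time: 2.0
eef_pos: [0.5689, -0.209, 0.1872]
eef_rot: [-0.0, 0.983, -0.183, -0.002]
ft_force: [-1.7, 1.2, -1.8]
width: 0.5
[ 0.56885301 -0.20897331  0.18719483]
[331.36154185 185.59439578]
```

View pics/p4.png

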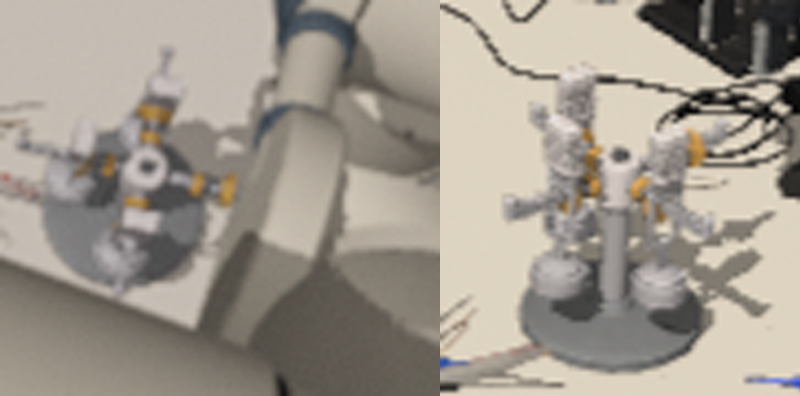

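The top half shows the arm now hiding the branch tip, with the collar still visible at (230,187). In the scene half, the tip is at about (715,130) and something dark, possibly the fingers, is at about (710,75).

Run:
```python
from h import *
f=lambda P:(proj('scene',P)-[240,110])*4.4+[440,0]
print(f([.571,-.209,.123]),f([.569,-.209,.187]),f([.569,-.209,.168]),f([.600,-.128,.122]))
b=cv2.imread('pics/s1.png');c=arm.get_image('scene')
d=cv2.absdiff(b,c).max(2);ys,xs=np.nonzero(cv2.morphologyEx((d>40).astype('u1'),cv2.MORPH_OPEN,np.ones((3,3)))[0:200,270:400]);print(xs.min()+270,xs.max()+270,ys.max())
r=d[60:160,280:340]>40
for y in range(0,100,4):print(y+60,''.join('#' if v else '.' for v in r[y]))
```

```text
[733.11852556 119.72673663] [744.35596573  30.07011983] [741.76712699  57.51518537] [625.21188958 157.69091562]
285 399 199
60 ............................................................
64 ............................################................
68 ............................................................
72 ............................................................
76 ............................................................
80 ............................................................
84 ............................................................
88 .................................###########................
92 ....................########################................
96 ...............###..###########################.####........
100 ...............###################......###########.........
104 ...................####.....................................
108 ....................##...............#......................
112 ...................###.....#................................
116 ...................###.........####.........................
120 ...............................###..........................
124 ..............................####.................##.......
128 ............................................................
132 ............................................................
136 ........................................####................
140 ....................................########..##............
144 .......................................######...............
148 .....................................##...............######
152 ..................................................##########
156 ...............................................######.......
```

```bash
python3 -m handwheel '[[[0.002,0,0,0,0,0,0],[0.004,0,0.02,0,0,0,0],[0.004,0,0.04,0,0,0,0],[0.004,0,0.05,0,0,0,0],[0.004,0,0.056,0,0,0,0]]]'; python3 -m handwheel '[[[0,0,0.003,0,0,0,0],[0,0,0.005,0,0,0,0],[0,0,0.005,0,0,0,0],[0,0,0.005,0,0,0,0],[0,0,0.005,0,0,0,0]]]'
python3 - <<'E'
from h import *
s=arm.read_state();print(s['eef_pos'],rot(s['eef_rot']).as_matrix()[:2,:2],s['ft_force'])
E
```

```text
time: 2.57
eef_pos: [0.5735, -0.2121, 0.1341]
eef_rot: [-0.0, 0.983, -0.184, -0.0]
ft_force: [-0.5, -0.4, 0.0]
width: 0.499
time: 2.98
eef_pos: [0.5738, -0.2119, 0.13]
eef_rot: [0.0, 0.983, -0.184, 0.001]
ft_force: [-0.2, -0.2, 0.9]
width: 0.5
[ 0.57383917 -0.2119204   0.12998818] [[ 0.93231019 -0.36165843]
 [-0.36165815 -0.93231066]] [-0.19558692 -0.24035566  0.93579338]
```

```bash
python3 -m handwheel '[[[0,0,0.006,0,0,0,0],[-0.004,0,0.006,0,0,0,0],[-0.008,0,0.006,0,0,0,0],[-0.012,0,0.006,0,0,0,0],[-0.014,0,0.006,0,0,0,0]]]';  python3 -m handwheel '[[[-0.003,0,0,0,0,0,0],[-0.006,0,0,0,0,0,0],[-0.009,0,0,0,0,0,0],[-0.011,0,0,0,0,0,0],[-0.011,0,0,0,0,0,0]]]'
```

```text
time: 3.4
eef_pos: [0.5599, -0.2064, 0.1233]
eef_rot: [-0.0, 0.983, -0.184, -0.0]
ft_force: [3.8, -2.0, -2.5]
width: 0.501
time: 3.82
eef_pos: [0.55, -0.2028, 0.1234]
eef_rot: [0.0, 0.983, -0.184, 0.0]
ft_force: [0.9, -2.8, 0.6]
width: 0.504
```

```bash
cat >> h.py <<'E'
def arc(angs,hub=(.600,-.128)):
    s=arm.read_state();H=tool(np.r_[hub,s['eef_pos'][2]]-s['eef_pos'])
    for a in angs:
        print(a,np.round(H-R.from_euler('z',a,degrees=True).apply(H),4)[:2])
E
python3 -c "
from h import *
arc([5,10,15,20,25])"
```

```text
5 [-0.0076 -0.002 ]
10 [-0.0149 -0.0047]
15 [-0.0221 -0.0081]
20 [-0.0288 -0.012 ]
25 [-0.0353 -0.0165]
```

```bash
python3 -m handwheel '[[[-0.0076,-0.002,0,0,0,5,0],[-0.0149,-0.0047,0,0,0,10,0],[-0.0221,-0.0081,0,0,0,15,0],[-0.0288,-0.012,0,0,0,20,0],[-0.0353,-0.0165,0,0,0,25,0]]]'
python3 - <<'E'
from h import *
s=arm.read_state();print(tool(s['ft_force'])); arc([3,6,9,12,15])
E
```

```text
time: 4.23
eef_pos: [0.5236, -0.1744, 0.1235]
eef_rot: [-0.0, 0.919, -0.394, 0.001]
ft_force: [5.6, -1.1, -0.6]
width: 0.496
[ 4.61362324 -3.3005449   0.60480661]
3 [-0.0045 -0.0011]
6 [-0.009  -0.0025]
9 [-0.0134 -0.004 ]
12 [-0.0177 -0.0059]
15 [-0.022  -0.0079]
```

```bash
python3 -m handwheel '[[[-0.0045,-0.0011,0,0,0,3,0],[-0.009,-0.0025,0,0,0,6,0],[-0.0134,-0.004,0,0,0,9,0],[-0.0177,-0.0059,0,0,0,12,0],[-0.022,-0.0079,0,0,0,15,0]]]'
python3 - <<'E'
from h import *
s=arm.read_state();print(tool(s['ft_force'])); arc([1,2,3,4,5,6,8,10])
E
```

```text
time: 4.65
eef_pos: [0.5143, -0.1532, 0.1236]
eef_rot: [-0.0, 0.86, -0.51, 0.001]
ft_force: [4.6, -2.8, -0.3]
width: 0.502
[ 4.66297124 -2.74941068  0.26246888]
1 [-0.0015 -0.0003]
2 [-0.003  -0.0007]
3 [-0.0045 -0.0011]
4 [-0.006  -0.0015]
5 [-0.0075 -0.002 ]
6 [-0.009  -0.0025]
8 [-0.012  -0.0035]
10 [-0.0149 -0.0046]
```

```bash
python3 -m handwheel '[[[-0.003,-0.0007,0,0,0,2,0],[-0.006,-0.0015,0,0,0,4,0],[-0.009,-0.0025,0,0,0,6,0],[-0.012,-0.0035,0,0,0,8,0],[-0.0149,-0.0046,0,0,0,10,0]]]'; python3 -m handwheel '[[[-0.0015,-0.0003,0,0,0,1,0],[-0.003,-0.0007,0,0,0,2,0],[-0.0045,-0.0011,0,0,0,3,0],[-0.0045,-0.0011,0,0,0,3,0],[-0.0045,-0.0011,0,0,0,3,0]]]';python3 - <<'E'
from h import *
s=arm.read_state();print(tool(s['ft_force'])); arc([1])
E
```

```text
time: 5.07
eef_pos: [0.5111, -0.138, 0.1235]
eef_rot: [-0.0, 0.813, -0.583, 0.001]
ft_force: [2.8, -2.8, -0.5]
width: 0.501
time: 5.48
eef_pos: [0.5103, -0.1334, 0.1234]
eef_rot: [-0.0, 0.798, -0.603, 0.0]
ft_force: [1.6, -2.6, 0.9]
width: 0.497
[ 2.96739552 -0.79916214 -0.87471745]
1 [-0.0015 -0.0004]
```

```bash
for k in 1; do python3 -m handwheel '[[[-0.0008,-0.0002,0,0,0,0.5,0],[-0.0015,-0.0003,0,0,0,1,0],[-0.0023,-0.0005,0,0,0,1.5,0],[-0.003,-0.0007,0,0,0,2,0],[-0.0038,-0.0009,0,0,0,2.5,0]]]'; python3 -m handwheel '[[[-0.0008,-0.0002,0,0,0,0.5,0],[-0.0015,-0.0003,0,0,0,1,0],[-0.0023,-0.0005,0,0,0,1.5,0],[-0.003,-0.0007,0,0,0,2,0],[-0.0038,-0.0009,0,0,0,2.5,0]]]'; done;python3 - <<'E'
from h import *
s=arm.read_state();print(tool(s['ft_force'])); b=arm.get_image('scene')
cv2.imwrite('pics/p5.png',cv2.resize(b[110:200,230:330],(800,720),interpolation=2)[:600])
E
```

```text
time: 5.9
eef_pos: [0.5102, -0.1294, 0.1233]
eef_rot: [-0.0, 0.784, -0.621, 0.0]
ft_force: [3.6, -3.7, 0.7]
width: 0.504
time: 6.32
eef_pos: [0.51, -0.1255, 0.1233]
eef_rot: [0.0, 0.77, -0.638, 0.0]
ft_force: [4.2, -3.5, 0.6]
width: 0.502
[ 4.19409971 -3.52521159 -0.62627421]
```

```bash
for k in 1; do python3 -m handwheel '[[[-0.0008,-0.0002,0,0,0,0.5,0],[-0.0015,-0.0003,0,0,0,1,0],[-0.0023,-0.0005,0,0,0,1.5,0],[-0.003,-0.0007,0,0,0,2,0],[-0.0038,-0.0009,0,0,0,2.5,0]]]'; python3 -m handwheel '[[[-0.0008,-0.0002,0,0,0,0.5,0],[-0.0015,-0.0003,0,0,0,1,0],[-0.0023,-0.0005,0,0,0,1.5,0],[-0.003,-0.0007,0,0,0,2,0],[-0.0038,-0.0009,0,0,0,2.5,0]]]'; python3 -m handwheel '[[[-0.0008,-0.0002,0,0,0,0.5,0],[-0.0015,-0.0003,0,0,0,1,0],[-0.0023,-0.0005,0,0,0,1.5,0],[-0.003,-0.0007,0,0,0,2,0],[-0.0038,-0.0009,0,0,0,2.5,0]]]'; done
```

```text
time: 6.78
eef_pos: [0.5102, -0.1215, 0.1233]
eef_rot: [-0.0, 0.756, -0.654, -0.0]
ft_force: [3.2, -3.8, 0.6]
width: 0.501
time: 7.2
eef_pos: [0.5105, -0.1176, 0.1232]
eef_rot: [0.0, 0.742, -0.671, -0.0]
ft_force: [2.8, -3.4, 1.0]
width: 0.5
time: 7.62
eef_pos: [0.511, -0.1138, 0.1233]
eef_rot: [0.0, 0.727, -0.687, -0.0]
ft_force: [2.8, -4.6, 1.1]
width: 0.5
```

View pics/p5.png

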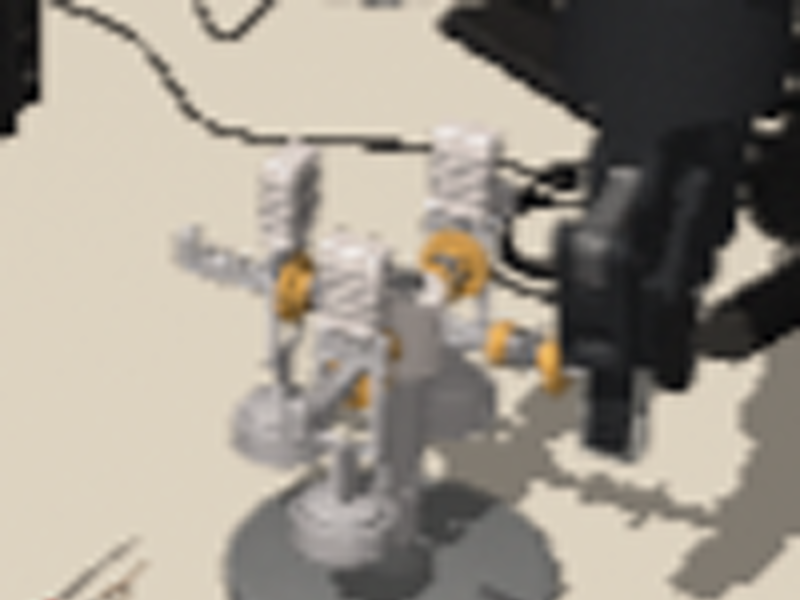

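The view shows the empty branch turned toward the robot, with its collars at (500,345) and (555,365) and the near finger at (610,380) straddling the tip. I'll keep going in small steps.

```bash
python3 -m handwheel '[[[-0.0008,-0.0002,0,0,0,0.5,0],[-0.0015,-0.0003,0,0,0,1,0],[-0.0023,-0.0005,0,0,0,1.5,0],[-0.003,-0.0007,0,0,0,2,0],[-0.0038,-0.0009,0,0,0,2.5,0]]]'; python3 -m handwheel '[[[-0.0008,-0.0002,0,0,0,0.5,0],[-0.0015,-0.0003,0,0,0,1,0],[-0.0023,-0.0005,0,0,0,1.5,0],[-0.003,-0.0007,0,0,0,2,0],[-0.0038,-0.0009,0,0,0,2.5,0]]]'
```

```text
time: 8.03
eef_pos: [0.5117, -0.11, 0.1233]
eef_rot: [0.0, 0.712, -0.702, -0.0]
ft_force: [2.6, -3.6, -0.6]
width: 0.502
time: 8.45
eef_pos: [0.5126, -0.1062, 0.1233]
eef_rot: [-0.0, -0.696, 0.718, -0.0]
ft_force: [3.1, -9.9, 0.6]
width: 0.501
```

```bash
python3 -m handwheel '[[[0,0,0,0,0,0,0],[0,0,0,0,0,0,0],[-0.0003,0,0,0,0,0,0],[-0.0005,0,0,0,0,0,0],[-0.0005,0,0,0,0,0,0]]]'
python3 - <<'E'
from h import *
s=arm.read_state();print(s['eef_pos'],rot(s['eef_rot']).as_matrix()[:2,0],s['width']);b=arm.get_image('scene')
cv2.imwrite('pics/p6.png',cv2.resize(b[110:200,230:330],(800,720),interpolation=2)[:600])
E
```

```text
time: 8.87
eef_pos: [0.5126, -0.1062, 0.1233]
eef_rot: [-0.0, -0.696, 0.718, -0.0]
ft_force: [1.7, -10.0, 0.3]
width: 0.499
[ 0.51259522 -0.10615286  0.12326859] [-0.03004513 -0.99954822] 0.4992509465388776
```

View pics/p6.png

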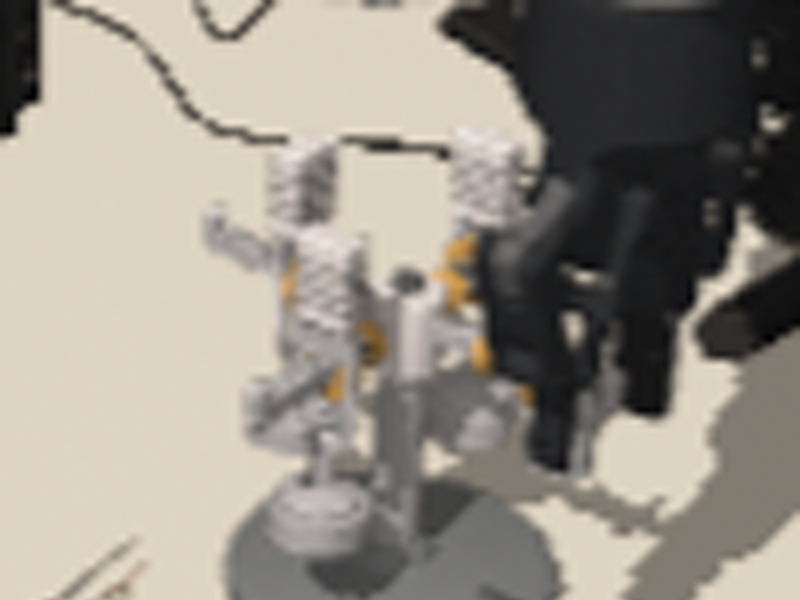

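The branch sits between the fingers pointing toward the robot. A sustained 10 N gives no motion, so it is at its stop. I'll back off, lift, and go to the carrier.

```bash
python3 -m handwheel '[[[0.005,0,0,0,0,0,0],[0.014,0,0,0,0,0,0],[0.014,0,-0.03,0,0,0,0.3],[0.014,0,-0.07,0,0,0,0.3],[0.014,0,-0.11,0,0,0,0.3]]]'; python3 -m handwheel '[[[-0.03,0,-0.02,0,0,7,0.3],[-0.07,0,-0.02,0,0,14,0.3],[-0.11,0,-0.02,0,0,21,0.3],[-0.15,-0.004,-0.02,0,0,28,0.3],[-0.19,-0.008,-0.02,0,0,35,0.3]]]'
python3 - <<'E'
from h import *
s=arm.read_state();M=rot(s['eef_rot']).as_matrix();print(s['joints'],np.degrees(np.arctan2(M[1,0],M[0,0])),tool([.533,.18,.2]-s['eef_pos']))
a=arm.get_image('top');arm.get_image('scene')
print([np.round(proj('top',p)) for p in ([.6,-.128,.122],[.512,-.123,.123])])
for c in('top','scene'):
  for n in ('branch_tip','tree_stand'):
    for r in arm.outline_of(c,n)[:2]: print(c,n,r['score'],r['pixel'])
cv2.imwrite('pics/p7.png',cv2.resize(a[145:215,265:345],(800,700),interpolation=2)[:600])
E
```

```text
time: 9.33
eef_pos: [0.5109, -0.1197, 0.2338]
eef_rot: [-0.001, -0.696, 0.718, 0.002]
ft_force: [0.2, -0.3, -0.7]
width: 0.652
time: 9.75
eef_pos: [0.5231, 0.0529, 0.2533]
eef_rot: [-0.0, -0.473, 0.881, 0.0]
ft_force: [1.7, -0.1, 0.1]
width: 0.65
[-1.30127667e-02  3.51690223e-01  1.58378762e+00  3.79545269e-04
  1.20705853e+00  2.14333876e+00] -123.5575818710251 [-0.11139487  0.06194512  0.05336489]
[array([302., 178.]), array([304., 208.])]
top branch_tip 0.95 [304.4, 176.4]
top tree_stand 0.77 [303.6, 184.1]
```

View pics/p7.png

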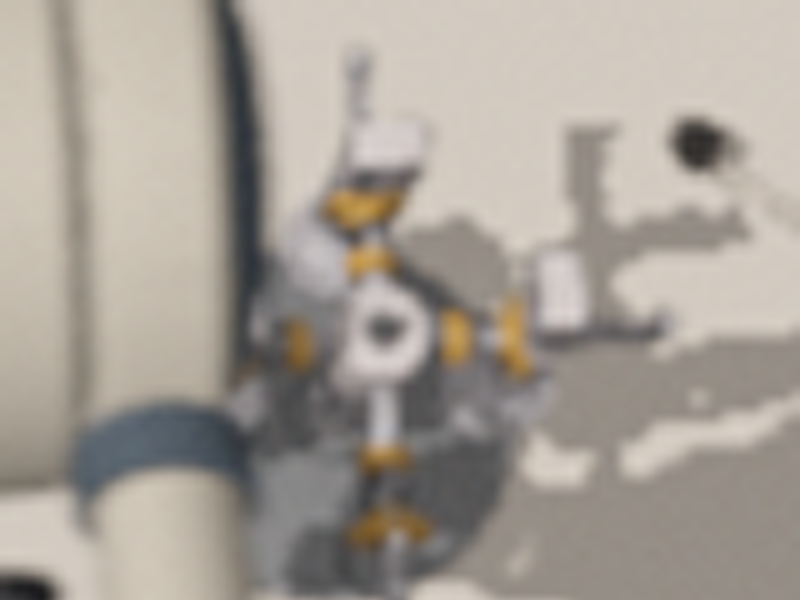

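The hub top is at (385,330), the branch runs straight down, and the sprung collar is at (390,530). Next, on to the carrier, with the jaw axis at yaw 15°.

```bash
python3 -m handwheel '[[[-0.022,0.012,0,0,0,-7,0.3],[-0.044,0.024,0,0,0,-14,0.3],[-0.066,0.036,0,0,0,-21,0.3],[-0.09,0.05,0,0,0,-28,0.3],[-0.111,0.062,0,0,0,-35,0.3]]]'; python3 -m handwheel '[[[0,0,0,0,0,-7,0.3],[0,0,0,0,0,-14,0.3],[0,0,0,0,0,-21,0.3],[0,0,0,0,0,-28,0.3],[0,0,0,0,0,-35,0.3]]]'; python3 -m handwheel '[[[0,0,0,0,0,-7,0.3],[0,0,0,0,0,-14,0.3],[0,0,0,0,0,-21,0.3],[0,0,0,0,0,-28,0.3],[0,0,0,0,0,-35,0.3]]]'; python3 -m handwheel '[[[0,0,0,0,0,-7,0.3],[0,0,0,0,0,-14,0.3],[0,0,0,0,0,-21,0.3],[0,0,0,0,0,-28,0.3],[0,0,0,0,0,-33.5,0.3]]]'
python3 - <<'E'
from h import *
s=arm.read_state();M=rot(s['eef_rot']).as_matrix();print(np.degrees(np.arctan2(M[1,0],M[0,0])),tool([.533,.18,.18]-s['eef_pos']))
a=arm.get_image('top');b=arm.get_image('scene');print(proj('top',s['eef_pos']),proj('scene',s['eef_pos']+[0,0,-.02]))
for c in('top','scene'):
  for n in ('carrier',):
    for r in arm.outline_of(c,n)[:2]: print(c,n,r['score'],r['pixel'])
A=cv2.resize(a[165:225,280:325],(390,520),interpolation=2);B=cv2.resize(b[185:265,195:257],(403,520),interpolation=2)
cv2.imwrite('pics/p8.png',np.hstack([A,B])[:,:800])
E
```

```text
time: 10.47
eef_pos: [0.5329, 0.1785, 0.2532]
eef_rot: [0.0, 0.72, -0.694, -0.0]
ft_force: [1.4, -1.0, 0.5]
width: 0.652
time: 10.88
eef_pos: [0.5329, 0.1771, 0.2531]
eef_rot: [0.0, 0.895, -0.445, -0.0]
ft_force: [-0.0, 0.3, -0.1]
width: 0.647
time: 11.3
eef_pos: [0.5329, 0.177, 0.2532]
eef_rot: [0.0, 0.988, -0.156, -0.0]
ft_force: [-1.0, 0.1, 0.4]
width: 0.651
time: 11.72
eef_pos: [0.533, 0.177, 0.2532]
eef_rot: [0.0, 0.991, 0.136, -0.0]
ft_force: [0.4, -0.0, -0.2]
width: 0.653
15.62144588978951 [ 0.00087879 -0.00288697  0.07320396]
[191.79764099 200.89487656] [231.26181328 167.98053495]
scene carrier 0.89 [228.2, 237.8]
scene carrier 0.67 [278.2, 154.9]
```

View pics/p8.png

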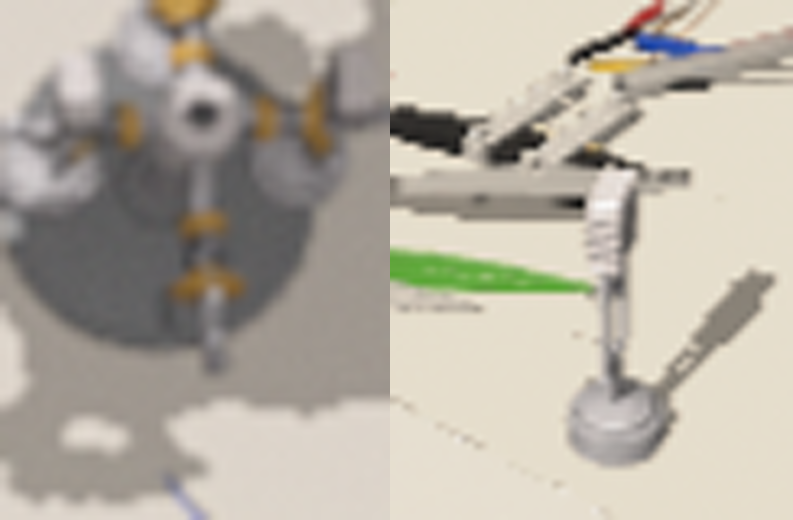

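```bash
python3 - <<'E'
from h import *
t=lambda u,v:(280+u/8.667,165+v/8.667)
h=atz('top',t(203,112),.124);p=atz('top',t(215,357),.123);c=atz('top',t(207,288),.114)
print(h,p,np.linalg.norm((p-h)[:2]),np.degrees(np.arctan2((p-h)[1],-(p-h)[0])),c)
E
python3 -m handwheel '[[[0,-0.003,0.03,0,0,0,0.3],[0,-0.003,0.06,0,0,0,0.3],[0,-0.003,0.09,0,0,0,0.3],[0,-0.003,0.12,0,0,0,0.3],[0,-0.003,0.145,0,0,0,0.3]]]'; python3 -m handwheel '[[[0,0,0.004,0,0,0,0.1],[0,0,0.004,0,0,0,-0.1],[0,0,0.004,0,0,0,-0.2],[0,0,0.004,0,0,0,-0.3],[0,0,0.004,0,0,0,-0.4]]]'
python3 - <<'E'
from h import *
b=arm.get_image('scene');cv2.imwrite('pics/p9.png',cv2.resize(b[185:265,195:257],(465,600),interpolation=2))
E
```

```text
[ 0.60038548 -0.13070407  0.124     ] [ 0.51725456 -0.12505344  0.123     ] 0.08332273812471469 3.888566287424651 [ 0.54225292 -0.12670652  0.114     ]
time: 12.33
eef_pos: [0.5315, 0.1808, 0.1065]
eef_rot: [0.0, 0.991, 0.131, -0.0]
ft_force: [-0.4, 0.3, -0.3]
width: 0.651
time: 12.75
eef_pos: [0.5328, 0.1815, 0.1059]
eef_rot: [-0.0, 0.991, 0.133, 0.001]
ft_force: [0.5, -0.3, -0.1]
width: 0.303
```

View pics/p9.png

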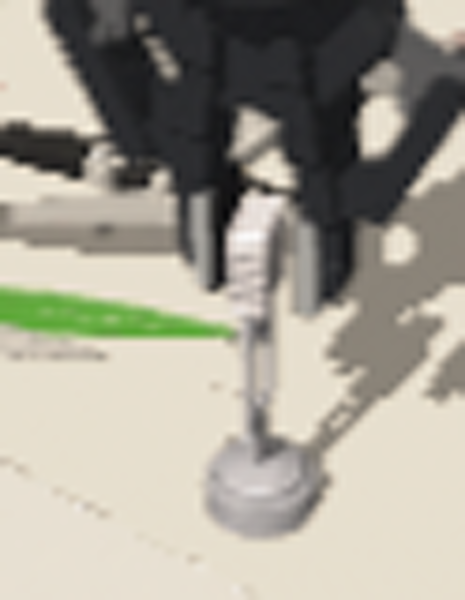

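The block stands centred between the pads (left pad at x≈212, block 228–280, right pad ≈300). Close and lift.

```bash
python3 -m handwheel '[[[0,0,0.001,0,0,0,-0.6],[0,0,0.001,0,0,0,-0.8],[0,0,0.001,0,0,0,-1],[0,0,0.001,0,0,0,-1],[0,0,0.001,0,0,0,-1]]]' 60; python3 -m handwheel '[[[0,0,0,0,0,0,-1],[0,0,0,0,0,0,-1],[0,0,0,0,0,0,-1],[0,0,0,0,0,0,-1],[0,0,0,0,0,0,-1]]]';  python3 -m handwheel '[[[0,0,-0.01,0,0,0,-1],[0,0,-0.03,0,0,0,-1],[0,0,-0.06,0,0,0,-1],[0,0,-0.09,0,0,0,-1],[0,0,-0.12,0,0,0,-1]]]'
python3 - <<'E'
from h import *
h=np.array([.6004,-.130]);u=np.array([-.9976,.0687])
w=h+u*.125
s=arm.read_state();M=rot(s['eef_rot']).as_matrix();print(w,np.degrees(np.arctan2(M[1,0],M[0,0])),tool(np.r_[w,.2]-s['eef_pos']))
E
```

```text
time: 13.22
eef_pos: [0.5322, 0.1814, 0.1039]
eef_rot: [-0.0, 0.991, 0.133, 0.0]
ft_force: [-1.5, -0.5, 8.1]
width: 0.134
time: 13.63
eef_pos: [0.5322, 0.1815, 0.1038]
eef_rot: [-0.0, 0.991, 0.133, 0.0]
ft_force: [-0.7, -1.0, 7.0]
width: 0.131
time: 14.05
eef_pos: [0.5316, 0.1813, 0.2253]
eef_rot: [0.0, 0.991, 0.133, -0.0]
ft_force: [0.1, 0.2, -1.5]
width: 0.13
[ 0.4757    -0.1214125] 15.288719949382099 [-0.1336998   0.27730547  0.02528543]
```

```bash
python3 -m handwheel '[[[-0.016,0.034,0,0,0,4,-1],[-0.032,0.068,0,0,0,8,-1],[-0.05,0.104,0,0,0,12,-1],[-0.067,0.139,0,0,0,16,-1],[-0.083,0.172,0,0,0,19.2,-1]]]'
python3 - <<'E'
from h import *
w=np.array([.4757,-.1214])
s=arm.read_state();M=rot(s['eef_rot']).as_matrix();print(s['eef_pos'],np.degrees(np.arctan2(M[1,0],M[0,0])),tool(np.r_[w,.165]-s['eef_pos']))
E
```

```text
time: 14.47
eef_pos: [0.4964, -0.008, 0.2241]
eef_rot: [0.0, 0.999, -0.036, 0.0]
ft_force: [1.1, 0.2, -1.5]
width: 0.13
[ 0.49642457 -0.00804273  0.22409   ] -4.106373108048029 [-0.01258722  0.11454125  0.05910053]
```

```bash
python3 -m handwheel '[[[-0.004,0.035,0,0,0,0,-1],[-0.008,0.07,0,0,0,0,-1],[-0.013,0.1,0,0,0,0,-1],[-0.013,0.1145,0,0,0,0,-1],[-0.013,0.1145,0.03,0,0,0,-1]]]';python3 -m handwheel '[[[0,0,0.02,0,0,0,-1],[0,0,0.029,0,0,0,-1],[0,0,0.029,0,0,0,-1],[0,0,0.029,0,0,0,-1],[0,0,0.029,0,0,0,-1]]]'
python3 - <<'E'
from h import *
h=np.array([.6004,-.130]);u=np.array([-.9976,.0687])
s=arm.read_state();d=s['eef_pos'][:2]-h;print(d@u,d@[u[1],-u[0]],tool(np.r_[h+u*.1,.164]-s['eef_pos']))
a=arm.get_image('top');b=arm.get_image('scene')
A=cv2.resize(a[165:225,280:325],(390,520),interpolation=2);B=cv2.resize(b[125:205,260:322],(403,520),interpolation=2)
cv2.imwrite('pics/p10.png',np.hstack([A,B]))
print([proj('scene',np.r_[h+u*.084,.123]),proj('scene',s['eef_pos']+[0,0,-.034]),proj('scene',s['eef_pos']+[0,0,-.104])])
E
```

```text
time: 14.88
eef_pos: [0.4788, -0.1236, 0.1975]
eef_rot: [0.002, 0.999, -0.036, 0.004]
ft_force: [2.9, -0.5, -0.3]
width: 0.131
time: 15.3
eef_pos: [0.4771, -0.1197, 0.1654]
eef_rot: [0.0, 0.999, -0.034, 0.001]
ft_force: [0.4, -0.6, -0.3]
width: 0.127
0.12370095924632098 0.001789992371676154 [0.02370555 0.00181252 0.00146439]
[array([307.70475786, 155.92153389]), array([320.22752831, 158.76733738]), array([317.63143046, 181.10023302])]
```

View pics/p10.png

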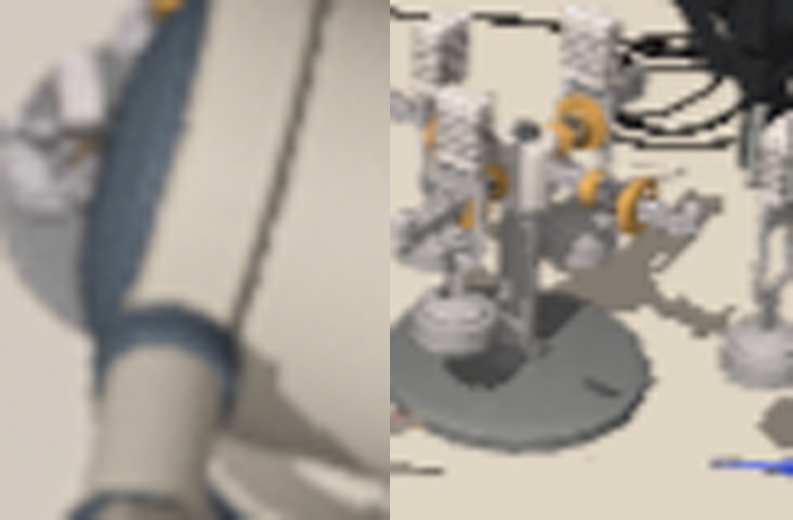

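Run:
```python
from h import *
s=lambda u,v:(260+(u-390)/6.5,125+v/6.5)
for p in((585,379),(602,386),(622,394)):print(atz('scene',s(*p),.012))
print(atz('scene',s(693,205),.123),atz('scene',s(527,130),.124))
print('foot c from edges',atz('scene',s(515,370),.012), proj('scene',[.6,-.13,.012]))
```

```text
[ 0.56622331 -0.12775649  0.012     ]
[ 0.55747572 -0.12777777  0.012     ]
[ 0.54734728 -0.12795319  0.012     ]
[ 0.51727267 -0.1197878   0.123     ] [ 0.6028778  -0.12714088  0.124     ]
foot c from edges [ 0.59425772 -0.11485728  0.012     ] [280.49955487 178.8481427 ]
```

The scene view shows the carrier to the right of the branch tip, with its eye at (775,250) and the tip at (693,208). The index mark at (602,386) is under the branch to within a few degrees. Pushing in slowly now.

```bash
python3 -m handwheel '[[[0.006,0.001,0.001,0,0,0,-1],[0.012,0.001,0.001,0,0,0,-1],[0.018,0.001,0.001,0,0,0,-1],[0.024,0.001,0.001,0,0,0,-1],[0.028,0.001,0.001,0,0,0,-1]]]';python3 -m handwheel '[[[0.002,0,0,0,0,0,-1],[0.004,0,0,0,0,0,-1],[0.006,0,0,0,0,0,-1],[0.008,0,0,0,0,0,-1],[0.01,0,0,0,0,0,-1]]]'
```

```text
time: 15.82
eef_pos: [0.5055, -0.1228, 0.1633]
eef_rot: [0.0, 0.999, -0.034, 0.0]
ft_force: [0.1, -0.2, -1.1]
width: 0.131
time: 16.23
eef_pos: [0.5144, -0.1233, 0.1633]
eef_rot: [-0.0, 0.999, -0.034, -0.0]
ft_force: [0.3, 0.2, -1.3]
width: 0.131
```

```bash
python3 -m handwheel '[[[0.002,0,0,0,0,0,-1],[0.004,0,0,0,0,0,-1],[0.006,0,0,0,0,0,-1],[0.008,0,0,0,0,0,-1],[0.01,0,0,0,0,0,-1]]]';python3 -m handwheel '[[[0.0015,0,0,0,0,0,-1],[0.003,0,0,0,0,0,-1],[0.0045,0,0,0,0,0,-1],[0.006,0,0,0,0,0,-1],[0.007,0,0,0,0,0,-1]]]'
```

```text
time: 16.65
eef_pos: [0.5245, -0.124, 0.1633]
eef_rot: [-0.0, 0.999, -0.034, -0.0]
ft_force: [0.4, -0.5, -0.4]
width: 0.127
time: 17.07
eef_pos: [0.5315, -0.1245, 0.1633]
eef_rot: [0.0, 0.999, -0.034, 0.0]
ft_force: [-1.0, 0.5, -1.6]
width: 0.133
```

```bash
python3 -m handwheel '[[[0.001,0,0,0,0,0,-1],[0.002,0,0,0,0,0,-1],[0.003,0,0,0,0,0,-1],[0.004,0,0,0,0,0,-1],[0.005,0,0,0,0,0,-1]]]';python3 -m handwheel '[[[0.0005,0,0,0,0,0,-1],[0.001,0,0,0,0,0,-1],[0.0015,0,0,0,0,0,-1],[0.002,0,0,0,0,0,-1],[0.0025,0,0,0,0,0,-1]]]';python3 -m handwheel '[[[0.0005,0,0,0,0,0,-1],[0.001,0,0,0,0,0,-1],[0.0015,0,0,0,0,0,-1],[0.002,0,0,0,0,0,-1],[0.0025,0,0,0,0,0,-1]]]'
```

```text
time: 17.48
eef_pos: [0.5364, -0.1248, 0.1633]
eef_rot: [-0.0, 0.999, -0.034, 0.0]
ft_force: [0.2, -0.6, -1.0]
width: 0.129
time: 17.9
eef_pos: [0.5388, -0.125, 0.1633]
eef_rot: [0.0, 0.999, -0.034, 0.0]
ft_force: [-0.3, 0.2, -1.2]
width: 0.129
time: 18.32
eef_pos: [0.5413, -0.1252, 0.1633]
eef_rot: [0.0, 0.999, -0.034, 0.0]
ft_force: [-0.1, -0.6, -1.1]
width: 0.128
```

```bash
for i in 1; do python3 -m handwheel '[[[0.0005,0,0,0,0,0,-1],[0.001,0,0,0,0,0,-1],[0.0015,0,0,0,0,0,-1],[0.002,0,0,0,0,0,-1],[0.0025,0,0,0,0,0,-1]]]';python3 -m handwheel '[[[0.0005,0,0,0,0,0,-1],[0.001,0,0,0,0,0,-1],[0.0015,0,0,0,0,0,-1],[0.002,0,0,0,0,0,-1],[0.0025,0,0,0,0,0,-1]]]';done
```

```text
time: 18.73
eef_pos: [0.5433, -0.1252, 0.1631]
eef_rot: [-0.0, 0.999, -0.034, -0.001]
ft_force: [-4.1, 0.0, 0.0]
width: 0.126
time: 19.15
eef_pos: [0.5457, -0.1254, 0.1631]
eef_rot: [-0.0, 0.999, -0.034, -0.001]
ft_force: [-7.2, 0.1, 0.7]
width: 0.134
```

```bash
python3 -m handwheel '[[[0.0005,0,0,0,0,0,-1],[0.001,0,0,0,0,0,-1],[0.0015,0,0,0,0,0,-1],[0.002,0,0,0,0,0,-1],[0.0025,0,0,0,0,0,-1]]]';python3 -m handwheel '[[[0.0005,0,0.001,0,0,0,-1],[0.0005,0,0.003,0,0,0,-1],[0.0005,0,0.005,0,0,0,-1],[0.0005,0,0.007,0,0,0,-1],[0.0005,0,0.008,0,0,0,-1]]]'
```

```text
time: 19.57
eef_pos: [0.5478, -0.1254, 0.1629]
eef_rot: [-0.0, 0.999, -0.034, -0.001]
ft_force: [-8.2, -0.2, 0.4]
width: 0.131
time: 19.98
eef_pos: [0.5481, -0.1254, 0.1547]
eef_rot: [-0.0, 0.999, -0.034, -0.001]
ft_force: [-9.1, 1.1, -0.1]
width: 0.128
```

```bash
python3 -m handwheel '[[[0,0,0.0005,0,0,0,-1],[0,0,0.001,0,0,0,-1],[0,0,0.0015,0,0,0,-1],[0,0,0.002,0,0,0,-1],[0,0,0.0025,0,0,0,-1]]]';python3 -m handwheel '[[[0,0,0.0003,0,0,0,-1],[0,0,0.0006,0,0,0,-1],[0,0,0.0009,0,0,0,-1],[0,0,0.0012,0,0,0,-1],[0,0,0.0015,0,0,0,-1]]]'
```

```text
time: 20.4
eef_pos: [0.5481, -0.1254, 0.1524]
eef_rot: [-0.0, 0.999, -0.034, -0.001]
ft_force: [-8.9, 1.0, 0.3]
width: 0.131
time: 20.82
eef_pos: [0.5478, -0.1254, 0.151]
eef_rot: [-0.0, 0.999, -0.034, -0.002]
ft_force: [-11.9, 0.4, 5.0]
width: 0.129
```

```bash
python3 -m handwheel '[[[-0.0004,0,0,0,0,0,-1],[-0.0008,0,0,0,0,0,-1],[-0.0012,0,0,0,0,0,-1],[-0.0012,0,0,0,0,0,-1],[-0.0012,0,0,0,0,0,-1]]]';python3 -m handwheel '[[[0,0,0.0003,0,0,0,-1],[0,0,0.0006,0,0,0,-1],[0,0,0.0009,0,0,0,-1],[0,0,0.0012,0,0,0,-1],[0,0,0.0015,0,0,0,-1]]]'
```

```text
time: 21.23
eef_pos: [0.5471, -0.1254, 0.1509]
eef_rot: [-0.0, 0.999, -0.034, -0.001]
ft_force: [-7.0, 1.0, -0.6]
width: 0.131
time: 21.65
eef_pos: [0.5471, -0.1254, 0.1495]
eef_rot: [-0.0, 0.999, -0.034, -0.001]
ft_force: [-7.6, 0.9, 0.4]
width: 0.13
```

Free of the tooth corner and going down into the notch. Lower a little more to touch the rod.

```bash
python3 -m handwheel '[[[0,0,0.0002,0,0,0,-1],[0,0,0.0004,0,0,0,-1],[0,0,0.0006,0,0,0,-1],[0,0,0.0008,0,0,0,-1],[0,0,0.001,0,0,0,-1]]]'
```

```text
time: 22.07
eef_pos: [0.5472, -0.1254, 0.1487]
eef_rot: [-0.0, 0.999, -0.034, -0.001]
ft_force: [-10.8, 1.4, 7.4]
width: 0.129
```

```bash
python3 -m handwheel '[[[0,0,-0.0005,0,0,0,-1],[-0.0003,0,-0.0005,0,0,0,-1],[-0.0006,0,-0.0005,0,0,0,-1],[-0.0009,0,-0.0005,0,0,0,-1],[-0.0009,0,-0.0005,0,0,0,-1]]]'; python3 -m handwheel '[[[-0.0003,0,0,0,0,0,-1],[-0.0006,0,0,0,0,0,-1],[-0.0009,0,0,0,0,0,-1],[-0.0009,0,0,0,0,0,-1],[-0.0009,0,0,0,0,0,-1]]]'
```

```text
time: 22.48
eef_pos: [0.5464, -0.1254, 0.1491]
eef_rot: [-0.0, 0.999, -0.034, -0.001]
ft_force: [-7.2, 0.9, 0.4]
width: 0.127
time: 22.9
eef_pos: [0.5457, -0.1254, 0.1491]
eef_rot: [-0.0, 0.999, -0.034, -0.001]
ft_force: [-5.9, 1.3, -0.2]
width: 0.128
```

```bash
python3 -m handwheel '[[[-0.0002,0,0,0,0,0,-1],[-0.0004,0,0,0,0,0,-1],[-0.0006,0,0,0,0,0,-1],[-0.0006,0,0,0,0,0,-1],[-0.0006,0,0,0,0,0,-1]]]'
```

```text
time: 23.32
eef_pos: [0.5452, -0.1253, 0.1491]
eef_rot: [-0.0, 0.999, -0.034, -0.001]
ft_force: [-6.4, 0.7, -0.5]
width: 0.134
```

```bash
python3 -m handwheel '[[[-0.0002,0,0,0,0,0,-1],[-0.0003,0,0,0,0,0,-1],[-0.0003,0,0,0,0,0,-1],[-0.0003,0,0,0,0,0,-1],[-0.0003,0,0,0,0,0,-1]]]';python3 -m handwheel '[[[-0.0002,0,0,0,0,0,-1],[-0.0004,0,0,0,0,0,-1],[-0.0004,0,0,0,0,0,-1],[-0.0004,0,0,0,0,0,-1],[-0.0004,0,0,0,0,0,-1]]]';python3 -m handwheel '[[[-0.0002,0,0,0,0,0,-1],[-0.0004,0,0,0,0,0,-1],[-0.0004,0,0,0,0,0,-1],[-0.0004,0,0,0,0,0,-1],[-0.0004,0,0,0,0,0,-1]]]'
```

```text
time: 23.73
eef_pos: [0.5449, -0.1253, 0.1491]
eef_rot: [-0.0, 0.999, -0.034, -0.0]
ft_force: [-4.8, 0.6, -0.8]
width: 0.132
time: 24.15
eef_pos: [0.5446, -0.1253, 0.1491]
eef_rot: [-0.0, 0.999, -0.034, -0.0]
ft_force: [-5.4, 0.1, -0.3]
width: 0.134
time: 24.57
eef_pos: [0.5445, -0.1254, 0.1492]
eef_rot: [-0.0, 0.999, -0.034, -0.0]
ft_force: [-3.7, 0.9, -2.2]
width: 0.13
```

The outer tooth leaves the collar pressed only about 2.3 mm, which is too thin a margin. I'll lift and use the next notch in, which should give about 9.3 mm pressed and about 13 N.

```bash
python3 -m handwheel '[[[0.0008,0,0,0,0,0,-1],[0.0008,0,-0.002,0,0,0,-1],[0.0008,0,-0.004,0,0,0,-1],[0.0008,0,-0.006,0,0,0,-1],[0.0008,0,-0.006,0,0,0,-1]]]';python3 -m handwheel '[[[0.0007,0,0,0,0,0,-1],[0.0014,0,0,0,0,0,-1],[0.0021,0,0,0,0,0,-1],[0.0028,0,0,0,0,0,-1],[0.0035,0,0,0,0,0,-1]]]';python3 -m handwheel '[[[0.0007,0,0,0,0,0,-1],[0.0014,0,0,0,0,0,-1],[0.0021,0,0,0,0,0,-1],[0.0028,0,0,0,0,0,-1],[0.0033,0,0,0,0,0,-1]]]'
```

```text
time: 24.98
eef_pos: [0.5451, -0.1255, 0.1555]
eef_rot: [0.0, 0.999, -0.034, -0.0]
ft_force: [-6.6, 0.7, -0.2]
width: 0.129
time: 25.4
eef_pos: [0.5481, -0.1256, 0.1551]
eef_rot: [-0.0, 0.999, -0.034, -0.001]
ft_force: [-9.9, 0.7, -0.2]
width: 0.126
time: 25.82
eef_pos: [0.5508, -0.1257, 0.1549]
eef_rot: [-0.0, 0.999, -0.034, -0.002]
ft_force: [-11.2, 0.3, 0.7]
width: 0.131
```

```bash
python3 -m handwheel '[[[0.0006,0,0,0,0,0,-1],[0.0012,0,0,0,0,0,-1],[0.0016,0,0,0,0,0,-1],[0.0016,0,0.001,0,0,0,-1],[0.0016,0,0.002,0,0,0,-1]]]';python3 -m handwheel '[[[0,0,0.0005,0,0,0,-1],[0,0,0.001,0,0,0,-1],[0,0,0.0015,0,0,0,-1],[0,0,0.002,0,0,0,-1],[0,0,0.002,0,0,0,-1]]]'
```

```text
time: 26.23
eef_pos: [0.5521, -0.1257, 0.1528]
eef_rot: [-0.0, 0.999, -0.034, -0.002]
ft_force: [-12.3, 1.6, 0.2]
width: 0.128
time: 26.65
eef_pos: [0.552, -0.1257, 0.1507]
eef_rot: [-0.0, 0.999, -0.034, -0.002]
ft_force: [-12.5, 0.4, -0.7]
width: 0.131
```

Below the tooth tops (.1528) with no vertical load, so it is entering the notch. Finish lowering.

```bash
python3 -m handwheel '[[[0,0,0.0004,0,0,0,-1],[0,0,0.0008,0,0,0,-1],[0,0,0.0012,0,0,0,-1],[0,0,0.0014,0,0,0,-1],[0,0,0.0014,0,0,0,-1]]]';python3 -m handwheel '[[[-0.0003,0,0,0,0,0,-1],[-0.0005,0,0,0,0,0,-1],[-0.0005,0,0,0,0,0,-1],[-0.0005,0,0,0,0,0,-1],[-0.0005,0,0,0,0,0,-1]]]'
```

```text
time: 27.07
eef_pos: [0.552, -0.1257, 0.1494]
eef_rot: [-0.0, 0.999, -0.034, -0.002]
ft_force: [-12.8, 0.4, 0.7]
width: 0.132
time: 27.48
eef_pos: [0.5517, -0.1257, 0.1494]
eef_rot: [-0.0, 0.999, -0.034, -0.002]
ft_force: [-11.2, 0.9, -1.9]
width: 0.13
```

```bash
python3 -m handwheel '[[[-0.0003,0,0.0003,0,0,0,-1],[-0.0006,0,0.0003,0,0,0,-1],[-0.0006,0,0.0003,0,0,0,-1],[-0.0006,0,0.0003,0,0,0,-1],[-0.0006,0,0.0003,0,0,0,-1]]]';python3 -m handwheel '[[[-0.0003,0,0,0,0,0,-1],[-0.0005,0,0,0,0,0,-1],[-0.0005,0,0,0,0,0,-1],[-0.0005,0,0,0,0,0,-1],[-0.0005,0,0,0,0,0,-1]]]'
```

```text
time: 27.9
eef_pos: [0.5516, -0.1257, 0.1493]
eef_rot: [-0.0, 0.999, -0.034, -0.001]
ft_force: [-9.0, 1.3, -1.3]
width: 0.131
time: 28.32
eef_pos: [0.5515, -0.1257, 0.1493]
eef_rot: [-0.0, 0.999, -0.034, -0.001]
ft_force: [-6.4, 1.7, -3.1]
width: 0.131
```

```bash
python3 -m handwheel '[[[-0.0003,0,0.0003,0,0,0,-1],[-0.0006,0,0.0006,0,0,0,-1],[-0.0009,0,0.0006,0,0,0,-1],[-0.001,0,0.0006,0,0,0,-1],[-0.001,0,0.0006,0,0,0,-1]]]'
```

```text
time: 28.73
eef_pos: [0.5512, -0.1257, 0.1491]
eef_rot: [-0.0, 0.999, -0.034, 0.0]
ft_force: [-4.1, 2.8, 0.4]
width: 0.129
```

```bash
python3 -m handwheel '[[[0,0,0,0,0,0,-0.65],[0,0,0,0,0,0,-0.55],[0,0,0,0,0,0,-0.45],[0,0,0,0,0,0,-0.4],[0,0,0,0,0,0,-0.4]]]';python3 -m handwheel '[[[0,0,-0.01,0,0,0,-0.4],[0,0,-0.025,0,0,0,-0.4],[0,0,-0.05,0,0,0,-0.4],[0,0,-0.085,0,0,0,-0.4],[0,0,-0.12,0,0,0,-0.4]]]'; python3 -m handwheel '[[[0,-0.03,0,0,0,0,-0.4],[0,-0.07,0,0,0,0,-0.4],[0,-0.11,0,0,0,0,-0.4],[0,-0.15,0,0,0,0,-0.4],[0,-0.19,0,0,0,0,-0.4]]]'
python3 - <<'E'
from h import *
a=arm.get_image('top');b=arm.get_image('scene')
A=cv2.resize(a[160:220,280:325],(390,520),interpolation=2);B=cv2.resize(b[125:205,252:314],(403,520),interpolation=2)
cv2.imwrite('pics/p11.png',np.hstack([A,B]))
E
```

```text
time: 29.15
eef_pos: [0.5514, -0.126, 0.1491]
eef_rot: [0.0, 0.999, -0.034, 0.0]
ft_force: [-0.5, -0.8, -0.1]
width: 0.297
time: 29.57
eef_pos: [0.5506, -0.1257, 0.2707]
eef_rot: [-0.0, 0.999, -0.034, -0.0]
ft_force: [0.1, -0.3, -0.3]
width: 0.301
time: 29.98
eef_pos: [0.5639, 0.0655, 0.27]
eef_rot: [-0.0, 0.999, -0.034, 0.001]
ft_force: [0.7, -0.8, -0.9]
width: 0.301
```

View pics/p11.png

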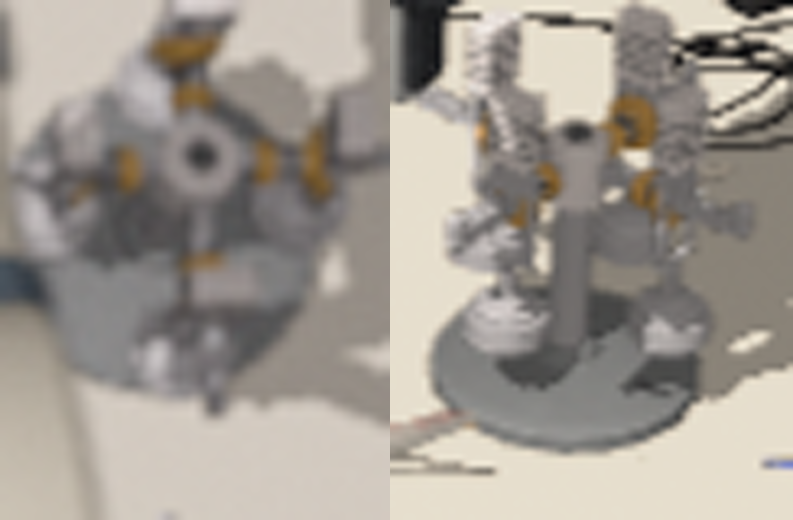

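Run:
```python
from h import *
ft=lambda P:np.round((proj('top',P)-[280,160])*8.667)
fs=lambda P:np.round((proj('scene',P)-[252,125])*6.5+[390,0])
c=np.array([.5515,-.1257])
for z in(.1615,.0455+.006,.1155):print(z,ft(np.r_[c,z]),fs(np.r_[c,z]))
```

```text
0.1615 [223. 274.] [688.  90.]
0.0515 [175. 341.] [669. 317.]
0.1155 [201. 304.] [680. 188.]
```

The carrier hangs upright where predicted: block at (228,280) against (223,274), foot at (182,345) against (175,341). The branch tip at (215,400) is unchanged. Handing in.

```bash
python3 -c "
from plant import arm
print(arm.job_done())"
```

```text
the job is handed in; nothing more can be done
None
```

The tree is turned to its stop and the loose carrier hangs upright in a notch on the empty branch. I handed the job in at about 30 s; it reported no verdict.

- **Tree:** I pushed the empty branch round by its tip with about 4–5 N, until it held still against a sustained 10 N. The pictures put the branch within about 2–5° of the front mark, inside measuring error.
- **Carrier:** I passed the eye over the tip without contact and felt the collar at x ≈ 0.542.
    - The notch nearest to a 10 N push left the collar pressed only about 2.3 mm, too close to the 2 mm minimum. I lifted the carrier and used the next notch inward, where the most I read was about 13 N.
    - There the eye reached the notch-bottom height, the outer tooth took the load, and the collar should be pressed about 9 mm. That figure comes from force and position, not from direct sight.
- **Last checks:** After release the force read near zero. The last pictures show the block and foot where an upright carrier should be, within about 1 px, and the branch tip had not moved. I did not check the other things on the bench one by one, but no unexpected contact force was seen.
- **Disagreement:** The two cameras differed by 4–8 mm on some points, so I settled those by contact.

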